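# Sort the left and right angle brackets

### The arm

A 6-joint arm with a two-finger parallel gripper is mounted at the origin on the work surface. World frame = base frame: x ahead of the robot, y to its left, z up, the work surface at z = 0. Lengths are in m, angles in rad, forces in N, time in s.
With the tool pointing down it reaches from about 0.375 to 0.975 m from the base axis. Payload 3.8 kg.
Tool frame: the origin (TCP) lies midway between the tips of the shut fingers; the grasp point (between the pads) lies ctrl.grip_depth behind it (ctrl.grip_depth is the distance from the TCP to the grasp point, in m); z points along the fingers, y is the line along which they close (so a half turn about z gives the same grasp; the last joint's range is limited). The gripper opens to 88 mm and grips with 3 to 60 N. Pads are 18 mm wide; open, the fingers measure 123 mm over their backs; the gripper's body (75 mm by 187 mm) begins 45 mm behind the grasp point.
Start: joints at [1.2, 0.264, 1.604, -0, 1.274, -0.037], TCP at [0.221, 0.638, 0.239] pointing down, gripper open.
Joint ranges: [-2.63, 2.63], [-0.94, 2.18], [0.31, 2.57], [-1.31, 4.45], [0, 2.66], [-2.55, 2.55]. Speed limits (rad/s): [2.57, 2.57, 3.14, 3.14, 3.14, 3.14].

### API

Orientations are given as a rotation vector (axis times angle).
In Python, from bench import ctrl gives the robot as it stands. Calls block until the motion is done:
- ctrl.move_to(position, orientation): joint-space move of the TCP to a pose.
- ctrl.servo_line(position, attitude=None, rate=0.15): straight line of the TCP; attitude=None keeps the orientation; rate is the mean speed in m/s.
- ctrl.goto_joints(angles): joint-space move.
- ctrl.open_gripper() and ctrl.gripper_close(): open the fingers fully, or close them until they stop; the grip force is fixed at half the most.
- ctrl.sleep(seconds).
- ctrl.solve_ik(position, orientation): joint angles nearest the present ones, or None.
- ctrl.snapshot(name): name is "scene" or "top" or "wrist"; returns the picture (420x560x3 uint8, red, green, blue); there is no depth.
- ctrl.camera_model(name): a dict with "vertical_fov" (degrees; the focal length in pixels is half the picture's height over the tangent of half this angle, whatever the lens; pixels are square), "cx", "cy" (the principal point, pixels), "view" (4x4, takes a point from world to camera coordinates). Camera axes: x right, y down, z forward; pixel columns grow to the right and rows downward; lengths in m; the calibration is good to about 2 mm. A picture is of the moment at which its call begins: read the wrist's pose just before it. camera_model takes no time and is no camera call; for the wrist camera it gives the pose at the moment of the call.
A pose or a line that the arm cannot do raises ctrl.PlanningError and nothing moves.
- ctrl.close_job(): hands the job in; it is judged then, once.
Readings, each from a call of its own:
- ctrl.get_t(): time.
- ctrl.get_joints(): joint angles.
- ctrl.get_qd(): joint speeds.
- ctrl.get_joint_efforts(): joint torques, N m.
- ctrl.get_tcp_pos(): TCP position.
- ctrl.get_ee_rot(): TCP orientation.
- ctrl.get_ft_force(): force on the tool from outside, world axes, zero at the start.
- ctrl.get_torque(): the same for the moment, N m.
- ctrl.get_grip_width(): opening from 0.0 (shut) to 1.0 (fully open).
- ctrl.get_finger_force(): force on a finger pad.
Only numpy, scipy, OpenCV 4.12 (cv2) and the standard library are available. Lean on these libraries where they do the work, as an engineer would, in place of code of your own. Each camera call takes 0.05 s, during which the arm holds its last target. There are 200 camera calls.

### The job

Sort the two mirror-image aluminium brackets: the left-hand one belongs in the blue tray, the right-hand one in the yellow tray, each standing on its base flat on the tray's floor. One bracket lies tipped over on its upright plate: before it goes into a tray, pick it up and turn it over without letting it topple, stand it on its base on the grey mat and let go of it there to check which hand it is, then take it again. Set the brackets down rather than dropping them, and leave the circuit board, the multimeter and the jar where they are.

Things in the scene. Friction and masses are not known exactly. Their poses are not given: they have to be found in the camera images.
- left_bracket: Left-hand aluminium angle bracket, 0.2 kg: base plate 110 x 50 x 6 mm, at its end x = -55 to -49 an upright plate 50 wide, 85 tall, 6 thick, cheeks in the corner, a flat ear on one side. Origin: centre of the 110 x 50 base's underside; x along the base away from the upright plate, z up the upright plate. Starts tipped: upright plate flat on the mat, x straight up, open side roughly to the robot's right.
- left_bracket_cheeks (a point): Point in the corner of that bracket, midway between its two side cheeks (at x -28, z 27 in its frame). The cheeks are 5 mm thick plates, outer faces 50 mm apart (y -25 and +25), reaching 46 mm from the outer corner along base and upright plate, free corner cut off at 45 degrees: a 50 mm wide grip. Axes as the bracket's.
- left_bracket_upright (a point): Point in the middle of that bracket's upright plate, 67 mm above the base's underside and 18 mm below the plate's top edge, above the cheeks: a 6 mm grip across the plate (closing along the bracket's x).
- left_bracket_ear (a point): Top of that bracket's ear: flat, 36 (along x) x 30 x 6 mm, at x 15 to 51 and y +25 to +55: seen from behind the upright plate, base pointing away, it is on the left, which makes the bracket left-hand.
- right_bracket: Right-hand aluminium angle bracket, 0.2 kg: base plate 110 x 50 x 6 mm, at its end x = -55 to -49 an upright plate 50 wide, 85 tall, 6 thick, cheeks in the corner, a flat ear on one side. Origin: centre of the 110 x 50 base's underside; x along the base away from the upright plate, z up the upright plate. Starts standing on its base on the mat.
- right_bracket_cheeks (a point): Point in the corner of that bracket, midway between its two side cheeks (at x -28, z 27 in its frame). The cheeks are 5 mm thick plates, outer faces 50 mm apart (y -25 and +25), reaching 46 mm from the outer corner along base and upright plate, free corner cut off at 45 degrees: a 50 mm wide grip. Axes as the bracket's.
- right_bracket_upright (a point): Point in the middle of that bracket's upright plate, 67 mm above the base's underside and 18 mm below the plate's top edge, above the cheeks: a 6 mm grip across the plate (closing along the bracket's x).
- right_bracket_ear (a point): Top of that bracket's ear: flat, 36 (along x) x 30 x 6 mm, at x 15 to 51 and y -25 to -55: seen from behind the upright plate, base pointing away, it is on the right, which makes the bracket right-hand.
- blue_tray: Blue open tray for the left-hand bracket, fixed to the bench, 160 (x) x 126 (y) x 35 mm high outside, walls and floor 4 mm thick. Origin: centre of its underside, z up. The bracket fits with its 110 mm length along the tray's x, either way round.
- yellow_tray: Yellow open tray for the right-hand bracket, fixed to the bench, otherwise the same as the blue one: 160 (x) x 126 (y) x 35 mm high outside, walls and floor 4 mm thick. Origin: centre of its underside, z up.
- mat: Grey work mat, 560 x 1050 mm and 2 mm thick, fixed on the bench; its top is at height 2 mm and everything stands on it. Origin: centre of its underside.
- circuit_board: Bystander, not to be disturbed. Loose green circuit board, 100 (x) x 130 (y) mm, 16 mm high with its components. Origin: centre of its underside.
- multimeter: Bystander, not to be disturbed. Loose yellow and black multimeter lying on its back, 85 (x) x 175 (y) x 47 mm. Origin: centre of its underside.
- flux_jar: Bystander, not to be disturbed. Loose amber jar with a black cap, diameter 40 mm, 70 mm high. Origin: centre of its underside.

How it is judged:
By the outcome, as a careful person would: the job done as asked, in the order asked, and still so for the second after the job is handed in, with the robot touching nothing.
It also fails if it takes over 72 s, if anything falls off the work surface, if the arm or the gripper's body presses on something with over 40 N, if the wrist force passes 120 N, or if a joint passes its speed limit or range.

## Working session

There is one attempt and no reset: what is moved stays moved. The work goes in short steps, each a Python script; the robot and the scene stay as the last script left them, time stands still between calls to the robot, and variables do not carry over. Pictures are saved under pics/ and viewed, at most 10 in all, crops included, and the job is handed in when it is done.

```bash
ls; mkdir -p pics
cat > h.py <<'E'
import numpy as np, cv2
from bench import ctrl
from scipy.spatial.transform import Rotation as R
def shot(cam,name):
    m=ctrl.camera_model(cam); im=ctrl.snapshot(cam)
    cv2.imwrite(f'pics/{name}.png',im[:,:,::-1]); np.save(f'pics/{name}.npy',m,allow_pickle=True); return im,m
def load(name): return cv2.imread(f'pics/{name}.png'),np.load(f'pics/{name}.npy',allow_pickle=True).item()
def ray(m,u,v):
    f=210/np.tan(np.radians(m['vertical_fov'])/2); V=np.array(m['view'])
    d=V[:3,:3].T@np.array([(u-m['cx'])/f,(v-m['cy'])/f,1]); return -V[:3,:3].T@V[:3,3],d
def onz(m,u,v,z):
    o,d=ray(m,u,v); return o+d*(z-o[2])/d[2]
def proj(m,p):
    f=210/np.tan(np.radians(m['vertical_fov'])/2); V=np.array(m['view']); c=V[:3,:3]@np.array(p)+V[:3,3]
    return c[0]/c[2]*f+m['cx'],c[1]/c[2]*f+m['cy']
def tri(m1,p1,m2,p2):
    o1,d1=ray(m1,*p1);o2,d2=ray(m2,*p2)
    s=np.linalg.lstsq(np.c_[d1,-d2],o2-o1,rcond=None)[0]
    a,b=o1+d1*s[0],o2+d2*s[1]; return (a+b)/2,np.linalg.norm(a-b)
E
python3 - <<'E'
from h import *
ims=[shot(c,c+'0') for c in('scene','top')]
for im,m in ims:
  o,d=ray(m,280,210);print(o.round(3),d.round(3),m['vertical_fov'],m['cx'],m['cy'])
print(ctrl.get_t(),ctrl.grip_depth,ctrl.get_ee_rot())
E
```

```text
pics
[ 1.046 -0.672  0.99 ] [-0.365  0.569 -0.737] 46.219518237913846 281.4833457525849 218.33926775805674
[ 0.32 -0.01  1.36] [ 0.217  0.008 -0.976] 42.758761955017924 286.5591797470674 212.95520865860067
0.1 0.0187 [-0.52176696 -3.0975837   0.00310847]
```

View pics/scene0.png

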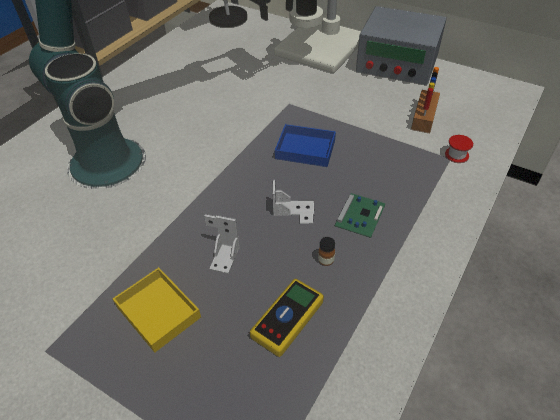

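View pics/top0.png

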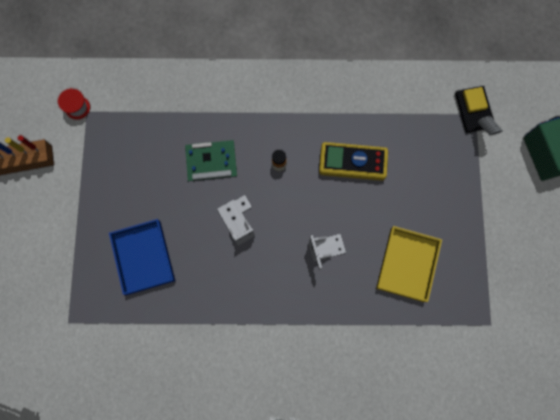

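The top view has x up and y to the left. The tipped bracket is near (328,248), the standing one near (237,218), the blue tray at (142,258) and the yellow tray at (410,265). I'll enlarge both brackets next.

Run:
```python
from h import *
s,ms=load('scene0');t,mt=load('top0')
c=[(t,205,185),(t,295,220),(s,257,172),(s,192,207)]
w=[cv2.resize(i[y:y+70,x:x+70],(400,300) if 0 else (300,300),interpolation=cv2.INTER_CUBIC) for i,x,y in c]
cv2.imwrite('pics/m1.png',np.vstack([np.hstack(w[:2]),np.hstack(w[2:])]))
# trays: rim outline from masks
for im,m,n in((t,mt,'top'),(s,ms,'scene')):
  h=cv2.cvtColor(im,cv2.COLOR_BGR2HSV)
  for col,lo,hi in(('blue',(105,150,40),(125,255,255)),('yel',(20,150,80),(35,255,255))):
    k=cv2.inRange(h,lo,hi); cs=sorted(cv2.findContours(k,0,1)[0],key=cv2.contourArea)[-2:]
    for q in cs:
      r=cv2.minAreaRect(q); 
      if n=='top':
        b=np.array([onz(m,*p,.035+.002)[:2] for p in cv2.boxPoints(r)])
        e=np.roll(b,-1,0)-b
        print(n,col,cv2.contourArea(q),b.mean(0).round(4),np.linalg.norm(e,axis=1).round(4),np.degrees(np.arctan2(e[:,1],e[:,0])).round(1))
      ap=cv2.approxPolyDP(cv2.convexHull(q),4,True)[:,0]; print(n,col,ap.tolist())
```

```text
top blue 57.0 [ 0.74   -0.1997] [0.018  0.0399 0.018  0.0398] [ -11.9 -101.5  167.7   78.6]
top blue [[366, 162], [357, 166], [351, 158]]
top blue 3235.5 [0.4937 0.3433] [0.13   0.1645 0.1269 0.1637] [ -75.1 -163.3  104.5   17.8]
top blue [[157, 220], [173, 280], [125, 294], [110, 233]]
top yel 1897.0 [ 0.7469 -0.188 ] [0.0818 0.173  0.0817 0.1709] [ -5.3 -94.9 173.2  85.1]
top yel [[322, 145], [385, 148], [385, 176], [321, 172]]
top yel 3177.0 [ 0.4797 -0.3205] [0.1631 0.1294 0.1625 0.1262] [ -15.7 -104.1  163.1   76.3]
top yel [[393, 227], [440, 240], [426, 300], [377, 286]]
scene blue [[10, 0], [21, 26], [0, 37], [0, 0]]
scene blue [[334, 131], [327, 165], [293, 160], [275, 149], [286, 133]]
scene yel [[296, 279], [319, 292], [322, 302], [279, 356], [253, 339], [250, 330]]
scene yel [[159, 268], [200, 316], [154, 351], [113, 298]]
```

View pics/m1.png

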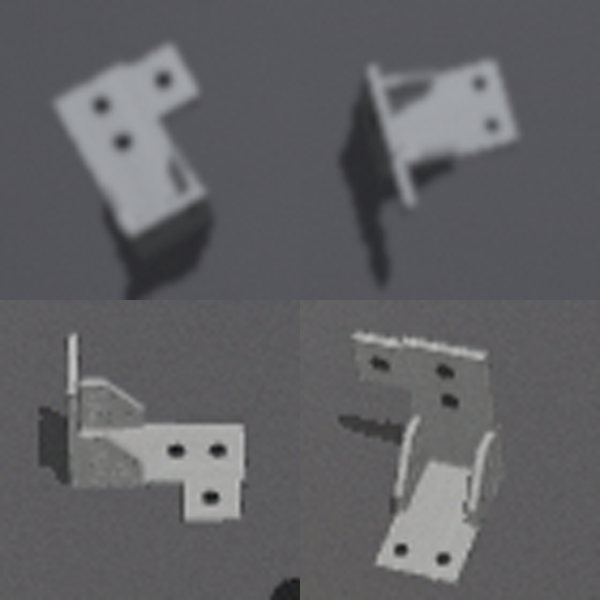

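The top-left panel shows the right bracket. Its upright top edge runs from about (234,240) to (253,229) in top view, and the base and ear point up-left. The top-right panel shows the tipped left bracket. Its base stands on edge at the left, and the upright plate lies flat to the right. Next I'll take two wrist views of each bracket.

Run:
```python
from h import *
t,mt=load('top0')
for n,u,v,z in(('R up a',234.2,240.3,.087),('R up b',253.3,229.3,.087),('R base far',217.8,208.3,.008),('R ear far',245,195,.008),('L base top a',295+75/4.286,220+65/4.286,.112),('L base/ear top b',295+110/4.286,220+205/4.286,.112),('L plate end a',295+195/4.286,220+60/4.286,.008),('L plate end b',295+217/4.286,220+135/4.286,.008)):
    print(n,onz(mt,u,v,z).round(3))
Rt=R.from_rotvec(ctrl.get_ee_rot()); m=ctrl.camera_model('wrist')
V=np.array(m['view']); o=-V[:3,:3].T@V[:3,3]
print('cam in tool',Rt.inv().apply(o-ctrl.get_tcp_pos()).round(3),'cam axes in tool',(Rt.as_matrix().T@V[:3,:3].T).round(2).tolist(),m['vertical_fov'])
print('R',Rt.as_matrix().round(2).tolist())
```

```text
R up a [0.528 0.109 0.087]
R up b [0.555 0.064 0.087]
R base far [0.624 0.161 0.008]
R ear far [0.66  0.092 0.008]
L base top a [ 0.537 -0.077  0.112]
L base/ear top b [ 0.46  -0.096  0.112]
L plate end a [ 0.559 -0.155  0.008]
L plate end b [ 0.514 -0.167  0.008]
cam in tool [ 0.078  0.001 -0.146] cam axes in tool [[-0.0, -0.96, -0.3], [1.0, -0.0, -0.0], [0.0, -0.3, 0.96]] 64.96124413621052
R [[-0.94, 0.33, -0.0], [0.33, 0.94, -0.0], [0.0, -0.0, -1.0]]
```

Run:
```python
from h import *
rot=R.from_matrix(np.array([[-1,0,0],[0,1,0],[0,0,-1.]])).as_rotvec()
for n,y in(('w1',.09),('w2',-.11)):
    ctrl.move_to([.54,y,.24],rot); ctrl.sleep(.2); shot('wrist',n)
print(ctrl.get_t())
```

```text
3.6833
```

View pics/w1.png

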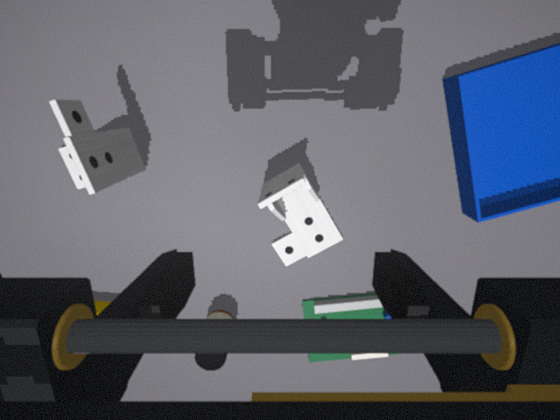

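View pics/w2.png

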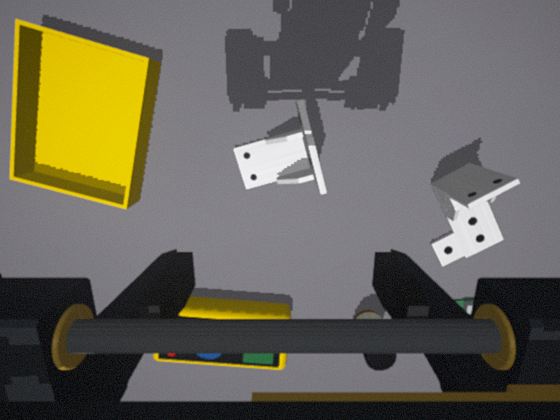

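In w1 the right bracket's upright top edge runs (259,206)–(303,179), with its far base corner at (342,239). In w2 the tipped bracket's base top edge runs roughly (300,105)–(326,193), with plate end corners at (234,148) and (246,189). Next I'll refine these corners.

Run:
```python
from h import *
out=[]
for n,boxes in(('w1',((40,90,120,120),(250,130,100,140))),('w2',((225,90,110,120),(422,130,105,140)))):
    im,m=load(n); h=cv2.cvtColor(im,cv2.COLOR_BGR2HSV)
    for x,y,w,hh in boxes:
        k=cv2.inRange(h[y:y+hh,x:x+w],(0,0,165),(180,60,255))
        for q in cv2.findContours(k,cv2.RETR_EXTERNAL,cv2.CHAIN_APPROX_NONE)[0]:
            if cv2.contourArea(q)>60: print(n,cv2.contourArea(q),(cv2.approxPolyDP(q,2,True)[:,0]+[x,y]).tolist())
        out.append(cv2.resize(im[y:y+hh,x:x+w],(360,300),interpolation=cv2.INTER_NEAREST))
cv2.imwrite('pics/m2.png',np.vstack([np.hstack(out[:2]),np.hstack(out[2:])]))
```

```text
w1 994.0 [[53, 99], [49, 103], [65, 136], [63, 140], [66, 145], [58, 150], [76, 187], [85, 187], [89, 194], [94, 193], [68, 137], [70, 132]]
w1 3763.5 [[305, 177], [257, 204], [259, 208], [266, 205], [280, 220], [285, 221], [292, 232], [271, 244], [286, 266], [305, 256], [308, 258], [342, 240]]
w2 307.5 [[309, 145], [319, 190], [323, 194], [326, 190], [315, 146]]
w2 2591.0 [[301, 132], [233, 149], [246, 189], [273, 181], [300, 183], [313, 179], [312, 175], [297, 179], [276, 179], [278, 172], [298, 159], [306, 157]]
w2 2823.0 [[518, 179], [469, 203], [467, 208], [450, 198], [455, 215], [452, 221], [448, 220], [454, 232], [432, 244], [441, 265], [462, 256], [467, 257], [503, 239], [486, 201], [489, 198], [492, 201], [496, 195], [519, 183]]
```

View pics/m2.png

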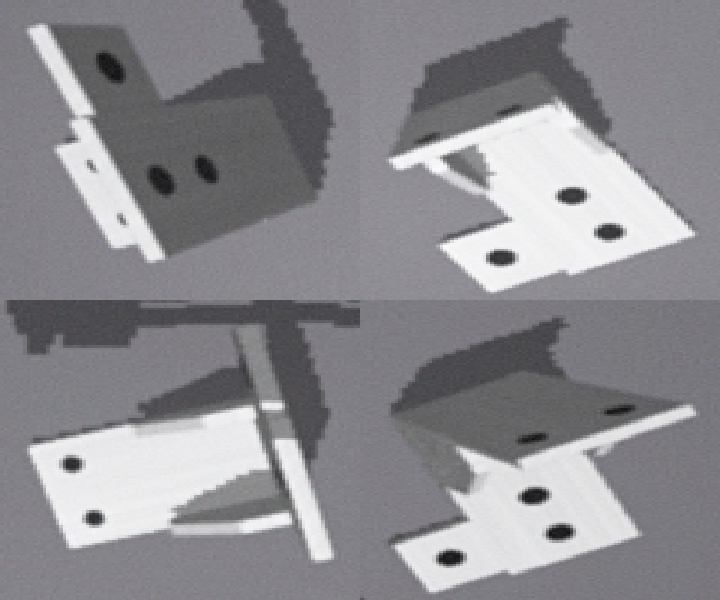

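In this crop all the corners are clear: the upright's back top edge, the base and ear corners, and the tipped bracket's top edge and plate end. I'll triangulate them across the two wrist views, and do the same for the trays.

```bash
cat > meas.py <<'E'
from h import *
_,a=load('w1');_,b=load('w2');_,t=load('top0');_,s=load('scene0')
P={}
for n,p,q in(('Rtop_ear',(258.3,203.8),(467.3,204.5)),('Rtop_far',(304,176.5),(518.8,179)),('Rbase',(342.7,239.7),(503.5,239.7)),('Rear1',(286.2,266),(441,265.7)),('Rear2',(271.3,243.7),(431.5,243.7)),
 ('L-25',(94.3,193.7),(325,194)),('Lear',(57,99),(305.5,100)),('Lpl1',(58,150),(233.5,149)),('Lpl2',(77,189),(246.5,189.5))):
    P[n],g=tri(a,p,b,q); print(n,P[n].round(4),'gap',round(g,4))
def ln(p,q): return round(np.linalg.norm(P[p]-P[q])*1e3,1)
def ang(p,q): d=P[q]-P[p]; return round(np.degrees(np.arctan2(d[1],d[0])),1)
print('top w 50:',ln('Rtop_ear','Rtop_far'),ang('Rtop_ear','Rtop_far')-90,'ear 36:',ln('Rear1','Rear2'),ang('Rear2','Rear1'),'ear-base 80:',ln('Rear1','Rbase'),ang('Rear1','Rbase')-90)
print('L 80:',ln('L-25','Lear'),ang('L-25','Lear'),'50:',ln('Lpl1','Lpl2'),ang('Lpl2','Lpl1'))
# trays: top view + scene
for nm,tp,sp in(('blue',[(157,220),(110,233),(125,294),(173,280)],None),('yel',[(393,227),(440,240),(426,300),(377,286)],None)):
    print(nm,[onz(t,*p,.037).round(3).tolist() for p in tp])
print('yel tri', [ (tri(t,p,s,q)[0].round(3).tolist()) for p,q in(((440,240),(154,351)),((426,300),(113,298)),((377,286),(159,268)),((393,227),(200,316)))])
print('blue tri',[ (tri(t,p,s,q)[0].round(3).tolist()) for p,q in(((157,220),(334,131)),((125,294),(275,149)),)])
# wrist views of trays on rim height
print('yel w2',[onz(b,*p,.037).round(3).tolist() for p in((15,19),(162,58),(126,209),(10,179))],'blue w1',[onz(a,*p,.037).round(3).tolist() for p in((443,78),(478,221))])
E
python3 meas.py
```

```text
Rtop_ear [0.5525 0.0676 0.0849] gap 0.0007
Rtop_far [0.5267 0.1106 0.0859] gap 0.0023
Rbase [0.6214 0.1649 0.008 ] gap 0.0001
Rear1 [0.6597 0.0952 0.0034] gap 0.0004
Rear2 [0.6268 0.0765 0.008 ] gap 0.0
L-25 [ 0.5357 -0.0716  0.1106] gap 0.0004
Lear [ 0.4583 -0.0899  0.1078] gap 0.0009
Lpl1 [ 0.5107 -0.1641  0.0094] gap 0.0008
Lpl2 [ 0.557  -0.1508  0.0098] gap 0.0008
top w 50: 50.1 31.099999999999994 ear 36: 38.0 29.6 ear-base 80: 79.7 28.799999999999997
L 80: 79.6 -166.7 50: 48.1 -164.0
blue [[0.586, 0.309, 0.037], [0.552, 0.425, 0.037], [0.402, 0.377, 0.037], [0.436, 0.262, 0.037]]
yel [[0.572, -0.284, 0.037], [0.54, -0.4, 0.037], [0.391, -0.358, 0.037], [0.425, -0.239, 0.037]]
yel tri [[0.543, -0.407, 0.016], [0.39, -0.359, 0.039], [0.423, -0.241, 0.037], [0.576, -0.288, 0.016]]
blue tri [[0.584, 0.3, 0.13], [0.388, 0.383, -0.057]]
yel w2 [[0.386, -0.36, 0.037], [0.419, -0.226, 0.037], [0.573, -0.282, 0.037], [0.539, -0.402, 0.037]] blue w1 [[0.437, 0.249, 0.037], [0.587, 0.31, 0.037]]
```

Sizes and heights agree with the text: the top edge is at 0.085–0.086 (expected 0.087), the bases at about 0.008, the tipped top at 0.11, and the yellow rim at 0.037. Poses:

| Item | Position (x, y) | Yaw |
|---|---|---|
| Right bracket, upright back | (0.5396, 0.0891) | 30° |
| Left bracket, origin | (0.512, -0.077) | y axis at -165.7° |
| Yellow tray | (0.482, -0.320) | -15.7° |
| Blue tray | (0.494, 0.343) | 17.5° |

I'll check reachability before moving.

```bash
cat >> h.py <<'E'
GD=ctrl.grip_depth
def Rb_stand(yaw): return R.from_euler('z',yaw,degrees=True).as_matrix()
def Rb_tip(yawy):  # bracket x up, y at yawy
    c,s=np.cos(np.radians(yawy)),np.sin(np.radians(yawy)); return np.array([[0,c,-s],[0,s,c],[1,0,0.]])
def tool_cheek(a,sg=1): # tool axes in bracket frame
    a=np.radians(a); z=-np.array([np.cos(a),0,np.sin(a)]); x=sg*np.array([np.sin(a),0,-np.cos(a)]); return np.c_[x,np.cross(z,x),z]
def tool_up(sg): # closing along bracket x
    z=np.array([0,0,-1.]);y=sg*np.array([1.,0,0]); return np.c_[np.cross(y,z),y,z]
def pose(Rb,ob,pt,T): # TCP pose grasping bracket point pt
    M=Rb@T; return np.array(ob)+Rb@np.array(pt)-0+M[:,2]*GD, R.from_matrix(M).as_rotvec()
UP=[-.052,0,.070]; CH=[-.028,0,.027]
YT=(np.array([.482,-.320]),-15.7); BT=(np.array([.494,.343]),17.5)
def in_tray(tray,flip,eary): # bracket yaw, origin; eary=+1 left,-1 right
    c,y=tray; y+=180*flip; M=Rb_stand(y); o=np.r_[c,.006]+M@[0,-eary*.015,0]; return M,o
RB=Rb_stand(29.8); RO=np.array([.5396,.0891,.002])+RB@[.055,0,0]
LB=Rb_tip(-165.7); LO=np.array([.5120,-.0770,.002+.055])
E
python3 - <<'E'
from h import *
def ck(n,p,r):
    q=ctrl.solve_ik(p,r); print(n,p.round(3),None if q is None else np.round(q,2))
for sg in(1,-1):
    ck(f'R grasp {sg}',*pose(RB,RO,UP,tool_up(sg)))
    for f in(0,1): 
        ck(f' R place {f}',*pose(*in_tray(YT,f,-1),UP,tool_up(sg)))
        ck(f' L place {f}',*pose(*in_tray(BT,f,1),UP,tool_up(sg)))
for a in(45,50,55):
  for sg in(1,-1):
    ck(f'L tip {a} {sg}',*pose(LB,LO,CH,tool_cheek(a,sg)))
    for psi in(30,60,105,150,-75,-150,0):
      for xy in([.52,.02],):
        p,r=pose(Rb_stand(psi),[*xy,.002],CH,tool_cheek(a,sg)); ck(f'   stand {psi}',p,r)
E
```

```text
R grasp 1 [0.542 0.091 0.053] [ 0.12  0.22  2.04  0.    0.89 -0.4 ]
 R place 0 [ 0.436 -0.291  0.057] [-0.64  0.17  2.09  0.    0.89 -0.36]
 L place 0 [0.449 0.313 0.057] [0.56 0.21 2.04 0.   0.9  0.26]
 R place 1 [ 0.528 -0.349  0.057] None
 L place 1 [0.539 0.373 0.057] None
R grasp -1 [0.542 0.091 0.053] None
 R place 0 [ 0.436 -0.291  0.057] None
 L place 0 [0.449 0.313 0.057] None
 R place 1 [ 0.528 -0.349  0.057] [-0.62  0.35  1.85 -0.    0.94 -0.35]
 L place 1 [0.539 0.373 0.057] [0.57 0.39 1.8  0.   0.95 0.26]
L tip 45 1 [ 0.515 -0.09   0.016] [-0.55  0.58  1.83  0.53  1.38 -1.08]
   stand 30 [ 0.484 -0.001  0.016] [ 0.14  0.64  1.72 -0.27  1.52  1.3 ]
   stand 60 [ 0.499 -0.016  0.016] [ 0.26  0.57  1.85 -0.53  1.37  1.08]
   stand 105 [ 0.531 -0.02   0.016] [ 0.38  0.39  2.15 -0.98  1.    0.84]
   stand 150 [ 0.556 -0.001  0.016] None
   stand -75 [0.509 0.06  0.016] [-0.33  0.5   1.97  0.66  1.26  2.14]
   stand -150 [0.556 0.041 0.016] [-0.3   0.17  2.47  1.75  0.55  2.29]
   stand 0 [0.479 0.02  0.016] [-0.01  0.67  1.68 -0.    1.58  1.57]
L tip 45 -1 [ 0.515 -0.09   0.0
[... 1984 characters left out ...]
  0.057 0.014] [-0.27  0.41  2.01  0.58  1.13  2.24]
   stand -150 [0.554 0.039 0.014] None
   stand 0 [0.481 0.02  0.014] [-0.01  0.56  1.78 -0.    1.41  1.57]
L tip 55 -1 [ 0.515 -0.088  0.018] [-0.59  0.68  1.76  0.58  1.52  2.01]
   stand 30 [0.486 0.001 0.014] [ 0.11  0.54  1.82 -0.24  1.37 -1.87]
   stand 60 [ 0.501 -0.014  0.014] [ 0.21  0.47  1.92 -0.47  1.23 -2.14]
   stand 105 [ 0.53  -0.017  0.014] [ 0.29  0.32  2.16 -0.83  0.89 -2.49]
   stand 150 [0.554 0.001 0.014] None
   stand -75 [0.51  0.057 0.014] [-0.27  0.41  2.01  0.58  1.13 -0.9 ]
   stand -150 [0.554 0.039 0.014] [-0.21  0.13  2.41  1.28  0.41 -0.32]
   stand 0 [0.481 0.02  0.014] [-0.01  0.56  1.78 -0.    1.41 -1.58]
```

```bash
cat >> h.py <<'E'
def setdown(p, clear=.006, rate=.03):  # approach from above, last bit slowly until contact is felt
    p=np.array(p); ctrl.servo_line(p+[0,0,clear],rate=.15); ctrl.sleep(.15); f0=ctrl.get_ft_force()[2]
    for d in np.arange(clear-.0015,-.0041,-.0015):
        ctrl.servo_line(p+[0,0,d],rate=.02); f=ctrl.get_ft_force()[2]-f0
        if f>2: break
    print('setdown at',round(d,4),'df',round(f,2),'w',round(ctrl.get_grip_width(),3)); return p+[0,0,d]
E
python3 - <<'E'
from h import *
T=tool_up(1)
p,r=pose(RB,RO,UP,T); ctrl.move_to(p+[0,0,.10],r); ctrl.servo_line(p,rate=.15)
print('ft',np.round(ctrl.get_ft_force(),1)); ctrl.gripper_close(); print('w mm',88*ctrl.get_grip_width(),ctrl.get_finger_force())
ctrl.servo_line(p+[0,0,.15],rate=.25); print('w',88*ctrl.get_grip_width())
p,r=pose(*in_tray(YT,0,-1),UP,T); ctrl.move_to(p+[0,0,.15],r); shot('scene','s1')
setdown(p); ctrl.open_gripper(); ctrl.servo_line(np.array(ctrl.get_tcp_pos())+[0,0,.12],rate=.25)
shot('top','t2'); shot('wrist','w3'); shot('scene','s2'); print(ctrl.get_t())
a,_=load('w3');b,_=load('s2'); cv2.imwrite('pics/m3.png',np.vstack([cv2.resize(a,(400,300)),cv2.resize(b[180:400,100:393],(400,300))]))
E
```

```text
ft [0.  0.4 0.5]
w mm 5.476701683780328 29.997321325354278
w 5.539227377961163
setdown at -0.0015 df 10.14 w 0.064
13.8083
```

View pics/m3.png

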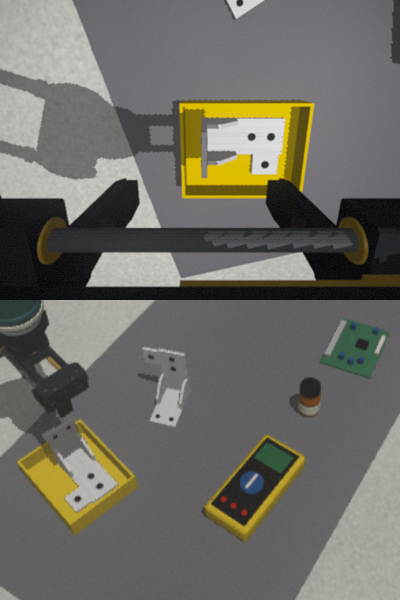

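The right bracket stands flat in the yellow tray, and nothing else moved. Next is the left bracket: grip it by the cheeks at 50°, lift, turn it over, and stand it on the mat.

Run:
```python
from h import *
T=tool_cheek(50,1)
p,r=pose(LB,LO,CH,T); tz=R.from_rotvec(r).apply([0,0,1]); pre=p-.10*tz
ctrl.move_to(pre+[0,0,.12],r); ctrl.servo_line(pre,rate=.25); ctrl.servo_line(p,rate=.12)
print('ft',np.round(ctrl.get_ft_force(),1)); ctrl.gripper_close(); print('w mm',88*ctrl.get_grip_width(),ctrl.get_finger_force())
ctrl.servo_line(p+[0,0,.16],rate=.2); print('w',88*ctrl.get_grip_width())
p,r=pose(Rb_stand(60),[.52,.02,.002],CH,T); ctrl.move_to(p+[0,0,.12],r)
ctrl.sleep(.2); shot('scene','s3'); shot('top','t3'); print(ctrl.get_t(),88*ctrl.get_grip_width())
a,_=load('s3');b,_=load('t3'); cv2.imwrite('pics/m4.png',np.hstack([cv2.resize(a[80:300,120:413],(400,300)),cv2.resize(b[130:300,170:397],(400,300))]))
```

```text
ft [ 0.3 -1.1 -0.1]
w mm 49.673395504089896 29.839485801639967
w 49.76579806545415
19.675 49.77869092282921
```

View pics/m4.png

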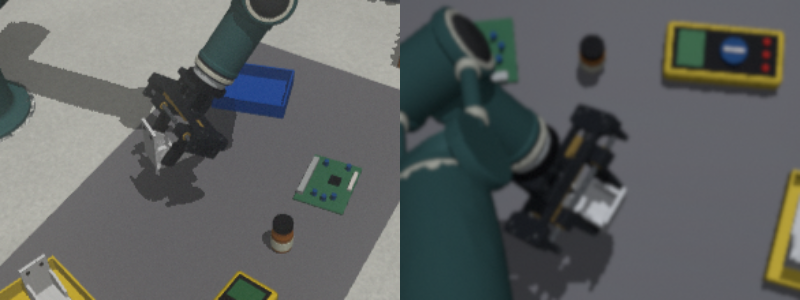

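The grip held at 49.8 mm, matching the 50 mm cheeks, and the bracket is turned with its upright plate vertical. I'll set it down, release, back off and look.

Run:
```python
from h import *
T=tool_cheek(50,1)
p,r=pose(Rb_stand(60),[.52,.02,.002],CH,T); tz=R.from_rotvec(r).apply([0,0,1])
setdown(p); ctrl.sleep(.2); ctrl.open_gripper(); ctrl.sleep(.2)
c=np.array(ctrl.get_tcp_pos()); ctrl.servo_line(c-.12*tz,rate=.2)
rot=R.from_matrix(np.array([[-1,0,0],[0,1,0],[0,0,-1.]])).as_rotvec()
ctrl.servo_line(np.array(ctrl.get_tcp_pos())+[0,0,.1],rate=.25)
for n,y in(('w4',.12),('w5',-.06)):
    ctrl.move_to([.54,y,.24],rot); ctrl.sleep(.2); shot('wrist',n)
shot('scene','s4'); print(ctrl.get_t())
o=[]
for n in('w4','w5'):
    im,m=load(n); u,v=map(int,proj(m,(.52,.02,.03))); x0,y0=u-80,max(0,v-70); print(n,x0,y0)
    o.append(cv2.resize(im[y0:y0+140,x0:x0+160],(400,350),interpolation=cv2.INTER_NEAREST))
    k=cv2.inRange(cv2.cvtColor(im,cv2.COLOR_BGR2HSV)[y0:y0+140,x0:x0+160],(0,0,165),(180,60,255))
    for q in cv2.findContours(k,0,1)[0]:
        if cv2.contourArea(q)>200: print(n,(cv2.approxPolyDP(q,2,True)[:,0]+[x0,y0]).tolist())
cv2.imwrite('pics/m5.png',np.hstack(o))
```

```text
setdown at -0.0015 df 8.24 w 0.564
27.7
w4 110 90
w4 [[152, 117], [150, 120], [160, 127], [155, 141], [176, 156], [182, 164], [180, 171], [228, 198], [248, 164], [246, 159], [257, 137], [230, 121], [219, 143], [216, 144], [199, 134], [194, 138], [194, 135]]
w4 [[130, 115], [110, 158], [110, 164], [113, 166], [134, 120]]
w5 275 90
w5 [[330, 120], [329, 122], [336, 124], [329, 132], [321, 134], [305, 164], [312, 163], [337, 173], [379, 197], [403, 163], [401, 159], [416, 137], [390, 122], [374, 144], [338, 119]]
```

View pics/m5.png

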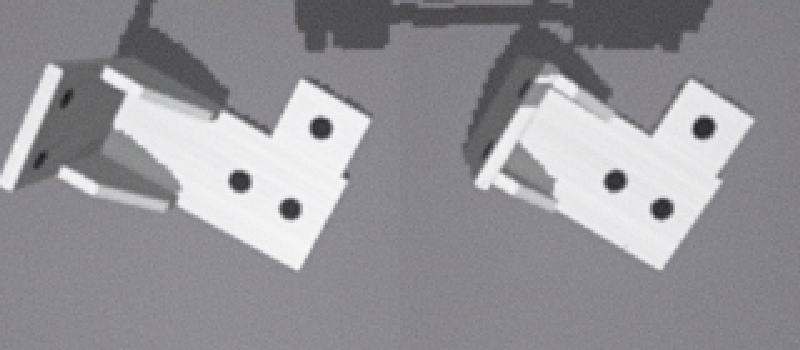

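The bracket stands on its base. Seen from behind the upright, the ear is on the left, so it is confirmed as left-hand. I'll triangulate its pose now.

Run:
```python
from h import *
_,a=load('w4');_,b=load('w5')
P={}
for n,p,q in(('b-',(229,198.3),(379.7,198)),('e1',(258.5,137.3),(416.5,137.3)),('e2',(231,121.3),(390.3,121.5)),('top-',(110.3,164),(305.5,164)),('top+',(130.3,115.5),(331.5,120))):
    P[n],g=tri(a,p,b,q); print(n,P[n].round(4),round(g,4))
d=P['e1']-P['b-']; yaw=np.degrees(np.arctan2(d[1],d[0]))-90; d2=P['e1']-P['e2']; print('yaw',yaw,np.degrees(np.arctan2(d2[1],d2[0])),'len80',np.linalg.norm(d),'36',np.linalg.norm(d2))
M=Rb_stand(yaw); b55=[.055,-.025,.006];e55=[.051,.055,.006]
for n,l in(('b-',[.055,-.025,.006]),('e1',[.051,.055,.006]),('e2',[.015,.055,.006]),('top-',[-.055,-.025,.085])): print(n,'origin',(P[n]-M@l).round(4))
```

```text
b- [0.5676 0.0566 0.0097] 0.0001
e1 [0.4971 0.0928 0.0065] 0.0001
e2 [0.4799 0.0623 0.0042] 0.0004
top- [ 0.5139 -0.0373  0.086 ] 0.0004
top+ [ 0.4732 -0.0147  0.0825] 0.0042
yaw 62.746866936935476 60.519139602024914 len80 0.07931454189967276 36 0.03519379247793271
b- origin [0.5202 0.0191 0.0037]
e1 origin [5.227e-01 2.230e-02 5.000e-04]
e2 origin [ 0.5219  0.0237 -0.0018]
top- origin [0.5169 0.023  0.001 ]
```

Once the 4 mm ear offset is corrected for, the yaw is 60° and the origin is (0.5205, 0.0215), as commanded. Heights match too. Next I'll regrip by the upright and place it in the blue tray.

Run:
```python
from h import *
T=tool_up(1)
p,r=pose(Rb_stand(60),[.5205,.0215,.002],UP,T); ctrl.move_to(p+[0,0,.10],r); ctrl.servo_line(p,rate=.15)
print('ft',np.round(ctrl.get_ft_force(),1)); ctrl.gripper_close(); print('w mm',88*ctrl.get_grip_width(),ctrl.get_finger_force())
ctrl.servo_line(p+[0,0,.12],rate=.25); print('w',88*ctrl.get_grip_width())
p,r=pose(*in_tray(BT,0,1),UP,T); ctrl.move_to(p+[0,0,.12],r)
setdown(p); ctrl.open_gripper(); ctrl.servo_line(np.array(ctrl.get_tcp_pos())+[0,0,.14],rate=.25)
shot('wrist','w6'); ctrl.sleep(.3); shot('scene','s6'); print(ctrl.get_t(),ctrl.get_tcp_pos())
a,_=load('w6');b,_=load('s6'); cv2.imwrite('pics/m6.png',np.hstack([cv2.resize(a,(400,300)),cv2.resize(b[100:362,60:410],(400,300))]))
```

```text
ft [ 0.3 -0.1  0.8]
w mm 5.820284442605948 29.999926099553704
w 5.729691991718697
setdown at -0.0015 df 10.35 w 0.06
36.9333 [0.44850861 0.31279082 0.19473658]
```

View pics/m6.png

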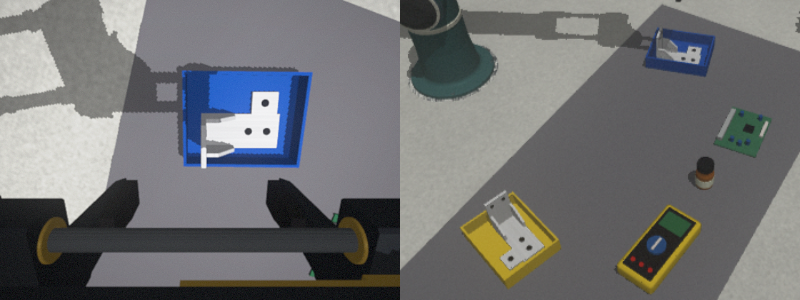

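Both brackets stand flat inside their trays, the board, meter and jar are where they started, and the gripper is clear. I'm handing in.

```bash
python3 -c "
from h import *
print(ctrl.close_job())"
```

```text
the job is handed in; nothing more can be done
None
```

The job is handed in at about 37 s of the 72 s: the left-hand bracket stands in the blue tray after being turned over, set on the mat and checked, the right-hand one stands in the yellow tray, and the last picture shows the board, meter and jar where they were.

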